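# Unlatch and slide open the paint box

### The arm

A 6-joint arm with a two-finger parallel gripper is mounted at the origin on the work surface. World frame = base frame: x ahead of the robot, y to its left, z up, the work surface at z = 0. Lengths are in m, angles in rad, forces in N, time in s.
With the tool pointing down it reaches from about 0.35 to 0.975 m from the base axis. Payload 4.9 kg.
Tool frame: the origin (TCP) lies midway between the tips of the shut fingers; the grasp point (between the pads) lies 19 mm behind it; z points along the fingers, y is the line along which they close (so a half turn about z gives the same grasp; the last joint's range is limited). The gripper opens to 85 mm and grips with 20 to 120 N. Pads are 22 mm wide; open, the fingers measure 114 mm over their backs; the gripper's body (76 mm by 85 mm) begins 54 mm behind the grasp point. The pads swing forward as they close: fully open they stand 13 mm farther back than shut.
Start: joints at [-1.226, 0.053, 1.613, -0, 1.476, -0.119], TCP at [0.28, -0.559, 0.204] pointing down, gripper open.
Joint ranges: [-3.01, 3.01], [-1.01, 2.22], [0.06, 2.58], [-1.02, 4.17], [0.09, 2.62], [-3.14, 3.14]. Speed limits (rad/s): [2.57, 2.57, 3.14, 3.14, 3.14, 3.14].

### API

Orientations are given as a unit quaternion [w, x, y, z].
In Python, from plant import * gives the robot as it stands.
- The arm moves only by the tool jog_arm, never from a script. Its argument "targets" is a list of rows, each a list of 3 entries, a list of its own where there are three numbers: the shift along the tool's x, y, z in units of 25 mm (1.0 is 25 mm), then the turn, a rotation vector about the tool's x, y, z in units of 8 degrees (1.0 is 8 degrees), then the opening in per cent of the stroke, from 0 (shut) to 100 (fully open). A call has 1 to 8 rows; each row is the pose to reach, as a shift and turn from the pose commanded when the call began, along the tool's axes at that moment; what a row does not reach only later rows make up. A row lasts 1/8 s, in which the tool goes at most 62.5 mm and 10.7 degrees, less where a joint would pass 70% of its speed; a pose out of reach is approached as far as the arm can. A call with a gripper value outside its range is refused whole. The fingers move at their own pace and stop on an object; the grip force is fixed at half the most. Time passes only in rows, so rows that repeat a pose let the fingers close. It gives the time, the measured TCP pose, the force, the opening and the grip force at its end, in the units of the state.
- state(): the state, without advancing time (a new reading comes with each control period).
- grab_frame(name): name is "side" or "top" or "wrist"; returns (picture, depth): 384x512x3 uint8, red, green, blue; 384x512 float32, m along the optical axis (not along the pixel's ray), 0 where there is no reading.
- camera_params(name): a dict with "fovy" (degrees; the focal length in pixels is half the picture's height over the tangent of half this angle, whatever the lens; pixels are square), "cx", "cy" (the principal point, pixels), "rvec" (rotation vector, rad) and "tvec" (3), from world to camera coordinates, as OpenCV has them; the wrist camera has in their place "hand_eye" (4x4, takes a point from camera to tool coordinates, whose origin is the TCP and whose axes are the flange's). Camera axes: x right, y down, z forward; pixel columns grow to the right and rows downward; lengths in m; the calibration is good to about 2 mm. A picture is of the moment at which its call begins: read the wrist's pose just before it. camera_params takes no time and is no camera call.
- job_done(): hands the job in; it is judged then, once.
The state is a dict: "time": time; "joint_pos": joint angles; "joint_vel": joint speeds; "joint_efforts": joint torques, N m; "tool_pos": TCP position; "tool_rot": TCP orientation; "contact_force": force on the tool from outside, world axes, zero at the start; "ft_torque": the same for the moment, N m; "gripper_width": opening from 0.0 (shut) to 1.0 (fully open); "grasp_force": force on a finger pad.
Only numpy, scipy, OpenCV 4.12 (cv2) and the standard library are available. Lean on these libraries where they do the work, as an engineer would, in place of code of your own. Each camera call takes 0.05 s, during which the arm holds its last target. There are 200 camera calls.

### The job

Open the pale green paint box: press its orange snap tab all the way down with the fingertips so that the blue lid is released, then push the lid along its runners, over the tab, until all six paint pans are uncovered and the lid rests on the empty end of the box. The lid is only pushed, never lifted, and everything else on the desk stays where it is.

Things in the scene. Friction and masses are not known exactly. Their poses are not given: they have to be found in the camera images.
- paintbox: pale green paint box, fixed, 269 x 114 mm, 55 mm high. Origin: under its middle at desk level. x axis: along its length, the way the lid opens (+x); z up. Along x: seat with six paint pans (-127 to -18 mm), tab (-11 to 30 mm), empty deck 40 mm high (32 to 126 mm), end stop. Side lips, tops 55 mm high and 84 mm apart, hold the lid down and guide it; it meets the end stop at lid x = +71 mm
- tab_top (a point): centre of the top of the orange snap tab, 41 mm (box x) by 40 mm (box y), at box x = 9.5 mm, y = 0. Up, its top is 50 mm above the desk (10 mm above the deck around it), just in front of the lid's edge, which it blocks; fully down it is 1 mm below the deck. Pressing takes about 4 N; it stays down when let go
- tab (a joint): how far the tab is pressed down, m: 0 up, 0.011 fully down; the lid can pass over it from about 0.007 on; with the fingertips level with the deck it reads about 0.010
- lid: blue loose lid, plate 110 mm (x) by 91 mm (y) by 7 mm, 80 to 170 g; origin: centre of its underside; axes parallel to the box's. Shut: at box x = about -70 mm, underside 43 mm above the desk. All pans are clear once its origin is beyond box x = +40 mm. Slides with under 4 N
- lid_ridge (a point): centre of the top of the lid's push ridge, an upright white rib 12 mm (x) by 60 mm (y), 20 mm tall above the plate, top 70 mm above the desk, at lid x = -20 mm. Push on its -x face.
- ink_bottle: small dark round ink jar, 44 mm across, 75 mm tall, black cap; origin: centre of its underside; must not be disturbed
- eraser: white block eraser with a green sleeve, 55 x 25 x 15 mm; origin: centre of its underside; must not be disturbed
- paint_tube: silver paint tube with a red band and red cap, lying, 100 x 27 x 18 mm; origin: underside of its body; must not be disturbed
- phone: dark phone lying flat, 150 x 72 x 8 mm; origin: centre of its underside; must not be disturbed
- water_cup: clear plastic cup, 76 mm across, 95 mm tall; origin: centre of its underside; must not be disturbed
- palette: white round china palette plate, 140 mm across, 18 mm tall; origin: centre of its underside; must not be disturbed
- paint_jar: red paint jar with white cap, 68 mm across, 85 mm tall; origin: centre of its underside; must not be disturbed
There are look-alikes about, which are no part of the job. What is shaped like the lid but brown or red is not meant.

How it is judged:
On the way, in this order (a step that is already met when the one before it is completed fails the run):
1. the orange tab is pressed down while the lid is still on its seat (value of joint tab above 0.0075 m and x of lid in the frame of paintbox below -0.055 m), for 0.1 s.
2. the lid is pushed clear of the pans (x of lid in the frame of paintbox above 0.04 m), for 0.2 s.
At the end, for the whole second after the job is handed in: the lid lies at rest and flat on the box's runners (height within 4 mm, tilt under 0.06 rad), its origin beyond box x = +40 mm so that all pans are uncovered, the tab is still down (over 6.5 mm), and no other thing on the desk has moved 30 mm or more (x of lid in the frame of paintbox above 0.04 m and z of lid in the frame of paintbox between 0.039 and 0.047 m and angle between lid's own z axis and vertical below 0.06 rad and linear speed of lid below 0.01 m/s and value of joint tab above 0.0065 m and distance of each of ink_bottle, eraser, paint_tube, phone, water_cup, palette, paint_jar from where it was at the start of the episode below 0.03 m); the robot touches nothing.
It fails at once if the lid is lifted or tipped (10 mm or 0.2 rad) (z of lid in the frame of paintbox above 0.053 m or angle between lid's own z axis and vertical above 0.2 rad).
It fails at once if another thing on the desk is disturbed (moved over 30 mm) (distance of any of ink_bottle, eraser, paint_tube, phone, water_cup, palette, paint_jar from where it was at the start of the episode above 0.03 m).
It also fails if it takes over 42 s, if anything falls off the work surface, if the arm or the gripper's body presses on something with over 40 N, if the wrist force passes 120 N, or if a joint passes its speed limit or range.

## Working session

There is one attempt and no reset: what is moved stays moved. The work goes in short steps, Python scripts to look and compute and a tool call to move; the robot and the scene stay as the last step left them, time stands still between calls to the robot, and variables do not carry over. Pictures are saved under pics/ and viewed, at most 10 in all, crops included, and the job is handed in when it is done.

Besides the shell and the picture viewer there is one more tool, called after ">>>" as name([rows], argument=value, ...), one row to a line, values as JSON. jog_arm: Moves the arm, as the interface text tells. Its arguments: {"type":"object","properties":{"targets":{"type":"array"}},"required":["targets"]}

```bash
mkdir -p pics; cat > h.py <<'E'
from plant import *
import numpy as np, cv2
def K(p): f=192/np.tan(np.radians(p["fovy"]/2)); return f
def cam(name,st=None):
    p=camera_params(name)
    if "hand_eye" in p:
        from scipy.spatial.transform import Rotation as R
        q=st["tool_rot"]; T=np.eye(4); T[:3,:3]=R.from_quat([q[1],q[2],q[3],q[0]]).as_matrix(); T[:3,3]=st["tool_pos"]
        M=T@np.array(p["hand_eye"]); return p,M[:3,:3],M[:3,3]
    Rm=cv2.Rodrigues(np.array(p["rvec"],float))[0]; return p,Rm.T,-Rm.T@np.array(p["tvec"]).ravel()
def onplane(c,uv,z):
    p,Rw,o=c; uv=np.atleast_2d(uv).astype(float); f=K(p)
    d=np.c_[(uv[:,0]-p["cx"])/f,(uv[:,1]-p["cy"])/f,np.ones(len(uv))]@Rw.T
    return o+d*((z-o[2])/d[:,2])[:,None]
E
python3 - <<'E'
from h import *
s=state();print(s["time"],s["tool_pos"],s["tool_rot"])
for n in("top","side"):
    im,d=grab_frame(n); np.savez("pics/%s.npz"%n,im=im,d=d); print(camera_params(n))
    cv2.imwrite("pics/%s.png"%n,cv2.resize(im[:,:,::-1],(768,576),interpolation=cv2.INTER_CUBIC))
E
```

```text
0.0 [ 0.2793448  -0.55831547  0.20242636] [-1.06002147e-03  9.73234195e-01  2.29813102e-01 -1.25973775e-04]
{'fovy': 51.47352172810625, 'cx': 257.9467442984014, 'cy': 193.67319008575637, 'rvec': array([ 2.13489882, -2.17691299,  0.15461609]), 'tvec': array([0.01209222, 0.52017942, 1.05637491])}
{'fovy': 57.536764612376146, 'cx': 256.08518527727165, 'cy': 191.03622195720413, 'rvec': array([ 0.22762376, -2.86025202,  1.1659114 ]), 'tvec': array([0.50485818, 0.09873388, 1.11235261])}
```

View pics/top.png

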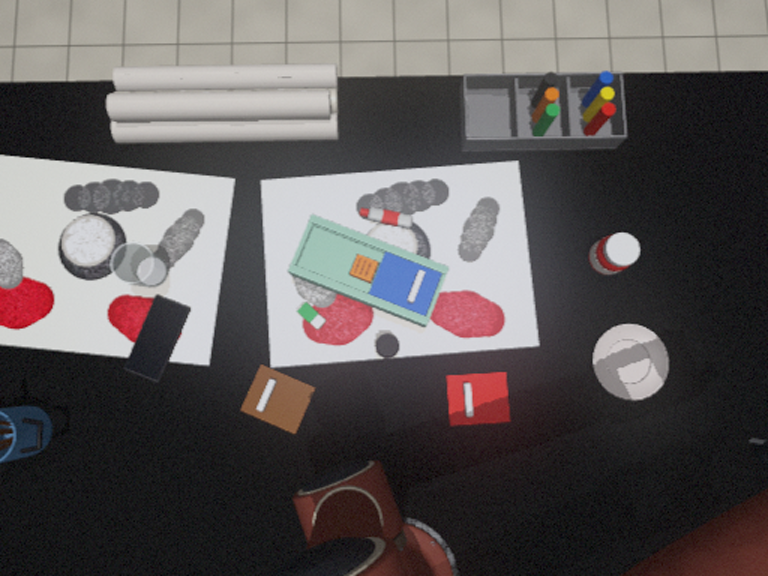

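View pics/side.png

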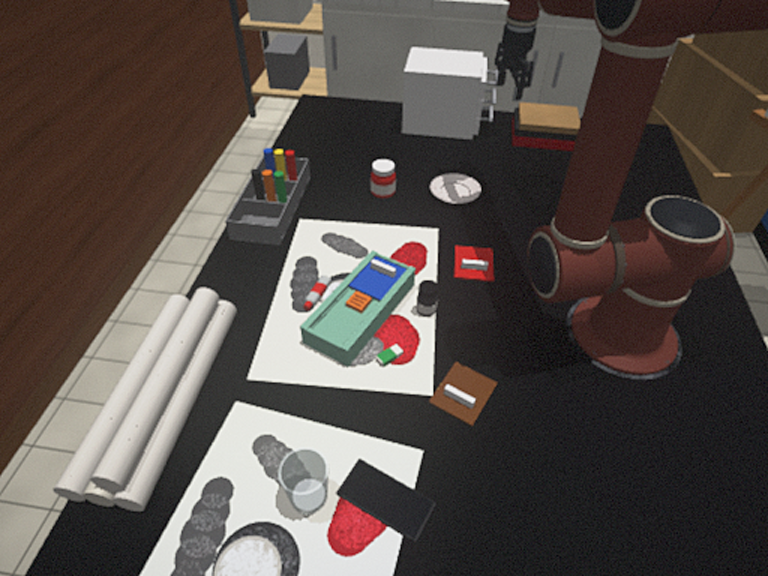

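Top view (768x576 px): the blue plate with its white ridge at (408,285) sits in the pale green box, and the orange tab is at (364,267). The look-alikes are brown at (278,398) and red at (478,398), both on the desk. Only the blue one fits. The ink jar at (387,345) and paint tube at (385,217) flank the box. Next I measure and confirm in a crop.

```bash
cat > m.py <<'E'
from h import *
from scipy.spatial.transform import Rotation as R
def biggest(m):
    m=cv2.morphologyEx(m.astype(np.uint8),cv2.MORPH_CLOSE,np.ones((3,3)))
    return max(cv2.findContours(m,cv2.RETR_EXTERNAL,cv2.CHAIN_APPROX_NONE)[0],key=cv2.contourArea)
def rect(cn,c,z):
    P=onplane(c,cn.reshape(-1,2),z)[:,:2]; return cv2.minAreaRect((P*1000).astype(np.float32))
def measure(im,c,roi):
    x0,x1,y0,y1=roi; hsv=cv2.cvtColor(im,cv2.COLOR_RGB2HSV); H,S,V=cv2.split(hsv)
    R0=np.zeros(H.shape,bool);R0[y0:y1,x0:x1]=1
    out={}
    for n,m,z in(("box",(H>60)&(H<98)&(S>35)&(V>60)|(H>105)&(H<125)&(S>130)|(H>5)&(H<20)&(S>130),.055),("lid",(H>105)&(H<125)&(S>130),.05),("tab",(H>5)&(H<20)&(S>130)&(V>100),.05)):
        out[n]=biggest(m&R0); print(n,rect(out[n],c,z))
    L=np.zeros_like(H);cv2.drawContours(L,[cv2.convexHull(out["lid"])],-1,1,-1)
    out["ridge"]=biggest((S<60)&(V>140)&(L>0)); print("ridge",rect(out["ridge"],c,.07))
    return out
E
python3 - <<'E'
from m import *
for n,roi in(("top",(180,310,135,225)),("side",(190,290,160,250))):
    im=np.load("pics/%s.npz"%n)["im"]; c=cam(n); print(n); o=measure(im,c,roi)
    if n=="top":
        b=im.copy()
        crop=cv2.resize(b[135:240,180:310,::-1],None,fx=5,fy=5,interpolation=cv2.INTER_CUBIC)
        for k in o: cv2.drawContours(crop,[((o[k]-[180,135])*5).astype(int)],-1,(255,0,255),1)
        cv2.imwrite("pics/crop.png",crop)
s=state();print(R.from_quat(np.roll(s["tool_rot"],-1)).as_matrix().round(3),s["tool_pos"])
E
```

```text
top
box ((556.637939453125, 36.617958068847656), (265.1605529785156, 116.24120330810547), 67.64746856689453)
lid ((531.537353515625, -29.886871337890625), (105.31771850585938, 80.99943542480469), 67.39413452148438)
tab ((560.798095703125, 44.087806701660156), (38.74382400512695, 36.72079849243164), 66.91461181640625)
ridge ((523.3281860351562, -48.240150451660156), (12.339585304260254, 60.34169387817383), 66.89571380615234)
side
box ((554.2449951171875, 51.21711730957031), (296.4164733886719, 137.0120849609375), 67.65596008300781)
lid ((532.2205200195312, -32.750144958496094), (112.20748138427734, 80.9133071899414), 67.826416015625)
tab ((559.212890625, 43.60981750488281), (44.183380126953125, 41.66602325439453), 69.01082611083984)
ridge ((523.3745727539062, -50.400421142578125), (14.04508113861084, 61.881324768066406), 67.33647918701172)
[[ 0.894  0.447 -0.001]
 [ 0.447 -0.894  0.002]
 [ 0.    -0.002 -1.   ]] [ 0.2793794  -0.55840578  0.20261183]
```

View pics/crop.png

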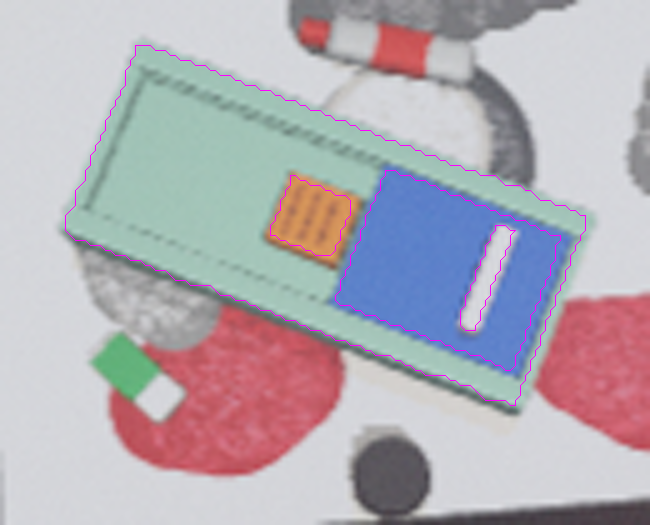

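The crop confirms it: the blue lid with its white ridge is in the green box, with the orange tab just in front of its edge. Box yaw is about 67.4°, the tab is at (0.560, 0.044) and the ridge at (0.523, -0.049). Moving over the tab with the fingers shut.

>>> jog_arm([
  [[1.3,-1.03,0],[0,0,-0.3],0],
  [[2.6,-2.06,0],[0,0,-0.6],0],
  [[3.9,-3.1,0],[0,0,-0.9],0],
  [[5.2,-4.1,0],[0,0,-1.2],0],
  [[6.5,-5.15,0],[0,0,-1.6],0],
  [[7.8,-6.2,0],[0,0,-1.9],0],
  [[9.1,-7.2,0],[0,0,-2.2],0],
  [[10.4,-8.2,0],[0,0,-2.5],0],
])

```text
time: 1.1
tool_pos: [0.4206, -0.2578, 0.2032]
tool_rot: [-0.0, 0.918, 0.396, -0.0]
contact_force: [0.0, -0.8, -0.5]
gripper_width: -0.002
grasp_force: 0.0
```

```bash
cat > go.py <<'E'
from m import *
import sys
def go(t,yaw=67.4,verbose=1):
    s=state(); Rm=R.from_quat(np.roll(s["tool_rot"],-1)); 
    y=np.radians(yaw); G=np.array([[np.cos(y),np.sin(y),0],[np.sin(y),-np.cos(y),0],[0,0,-1]]).T
    G=np.c_[[np.cos(y),np.sin(y),0],[np.sin(y),-np.cos(y),0],[0,0,-1]]
    print("t",s["time"],"pos",np.round(s["tool_pos"],4),"F",np.round(s["contact_force"],1),"shift",(Rm.inv().apply(np.array(t)-s["tool_pos"])/.025).round(2),"turn",((Rm.inv()*R.from_matrix(G)).as_rotvec(degrees=True)/8).round(2))
if __name__=="__main__": go([float(a) for a in sys.argv[1:4]])
E
python3 go.py .56 .044 .13
```

```text
t 1.1 pos [ 0.4206 -0.2578  0.2032] F [ 0.  -0.8 -0.5] shift [12.61 -4.23  2.93] turn [-0.   -0.   -2.59]
```

>>> jog_arm([
  [[1.6,-0.5,0],[0,0,-0.3],0],
  [[3.2,-1.0,0],[0,0,-0.6],0],
  [[4.8,-1.6,0],[0,0,-1.0],0],
  [[6.4,-2.1,0.5],[0,0,-1.3],0],
  [[8.0,-2.7,1.0],[0,0,-1.6],0],
  [[9.6,-3.2,1.5],[0,0,-2.0],0],
  [[11.2,-3.8,2.0],[0,0,-2.3],0],
  [[12.6,-4.2,2.5],[0,0,-2.6],0],
])

```text
time: 2.1
tool_pos: [0.5607, 0.0433, 0.1403]
tool_rot: [-0.0, 0.831, 0.556, -0.0]
contact_force: [-0.0, 0.7, -0.0]
gripper_width: 0.001
grasp_force: 0.0
```

```bash
python3 - <<'E'
from go import *
go([.56,.044,.065]); s=state(); im,d=grab_frame("wrist"); 
print(camera_params("wrist"))
c=cam("wrist",s)
cv2.imwrite("pics/w1.png",im[:,:,::-1])
H,S,V=cv2.split(cv2.cvtColor(im,cv2.COLOR_RGB2HSV))
t=biggest((H>5)&(H<20)&(S>130)&(V>100)); print("tab",rect(t,c,.05))
print("lid",rect(biggest((H>105)&(H<125)&(S>130)),c,.05))
E
```

```text
t 2.1 pos [0.5607 0.0433 0.1403] F [-0.   0.7 -0. ] shift [ 0.02 -0.03  3.01] turn [-0.01  0.    0.01]
{'fovy': 71.97155959958022, 'cx': 258.5149370378965, 'cy': 188.3996104027065, 'hand_eye': array([[ 2.77812474e-04, -9.51574543e-01, -3.07417976e-01,
         7.85399920e-02],
       [ 9.99999630e-01,  5.14508398e-04, -6.88901558e-04,
         1.13068616e-03],
       [ 8.13710315e-04, -3.07417671e-01,  9.51574334e-01,
        -1.70250420e-01],
       [ 0.00000000e+00,  0.00000000e+00,  0.00000000e+00,
         1.00000000e+00]])}
tab ((374.7148742675781, 188.5344696044922), (91.34552764892578, 58.2961311340332), 65.45172119140625)
lid ((536.0958251953125, -19.80579376220703), (89.44151306152344, 84.76954650878906), 67.54759979248047)
```

View pics/w1.png

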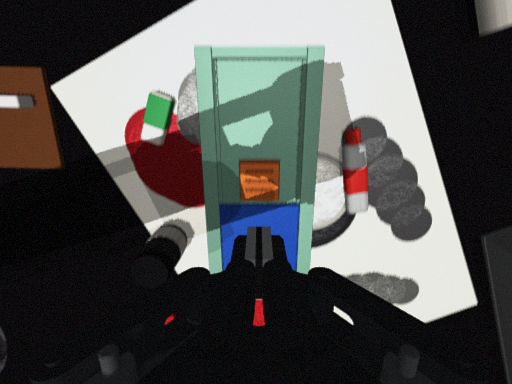

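Wrist view: the box runs up the picture (+x up), the tab is at (260,180) and the shut fingers are at (259,240). By ray, the TCP is within about 4 mm of the tab centre. Pressing down.

>>> jog_arm([
  [[0.1,0.05,1.2],[0,0,0],0],
  [[0.1,0.05,2.4],[0,0,0],0],
  [[0.1,0.05,3.2],[0,0,0],0],
  [[0.1,0.05,3.5],[0,0,0],0],
  [[0.1,0.05,3.75],[0,0,0],0],
  [[0.1,0.05,3.95],[0,0,0],0],
  [[0.1,0.05,4.02],[0,0,0],0],
  [[0.1,0.05,4.02],[0,0,0],0],
])

```text
time: 3.15
tool_pos: [0.5631, 0.0435, 0.0411]
tool_rot: [0.0, 0.832, 0.555, 0.0]
contact_force: [0.5, -0.0, 0.1]
gripper_width: -0.001
grasp_force: 0.0
```

>>> jog_arm([
  [[0,0,0.04],[0,0,0],0],
  [[0,0,0.08],[0,0,0],0],
  [[0,0,0.08],[0,0,0],0],
])

```text
time: 3.52
tool_pos: [0.5628, 0.0435, 0.0387]
tool_rot: [-0.0, 0.832, 0.555, -0.0]
contact_force: [-0.3, 1.3, 0.2]
gripper_width: 0.001
grasp_force: 0.0
```

>>> jog_arm([
  [[0,0,-1.2],[0,0,0],0],
  [[0,0,-2.4],[0,0,0],0],
  [[-0.8,0,-2.6],[0,0,0],0],
  [[-2,0,-2.6],[0,0,0],0],
  [[-3.2,0,-2.6],[0,0,0],0],
  [[-4.4,0,-2.6],[0,0,0],0],
  [[-4.95,0,-2.6],[0,0,0],0],
  [[-4.95,0,-2.6],[0,0,0],0],
])

```text
time: 4.53
tool_pos: [0.5144, -0.0714, 0.103]
tool_rot: [-0.0, 0.833, 0.554, -0.0]
contact_force: [-0.2, -0.5, -0.8]
gripper_width: -0.002
grasp_force: 0.0
```

```bash
python3 - <<'E'
from go import *
go([.5146,-.0707,.058]); s=state(); im,d=grab_frame("wrist"); c=cam("wrist",s)
cv2.imwrite("pics/w2.png",cv2.resize(im[100:320,130:390,::-1],None,fx=2.5,fy=2.5))
H,S,V=cv2.split(cv2.cvtColor(im,cv2.COLOR_RGB2HSV))
m=(H>5)&(H<20)&(S>130)&(V>60); m[:,:200]=0;m[:,320:]=0
t=biggest(m); print(cv2.boundingRect(t)); x,y,w,h=cv2.boundingRect(t)
# heights from depth
p,Rw,o=c;f=K(p)
def hz(u,v):
    dd=np.median(d[v-2:v+3,u-2:u+3]);return (o+Rw@np.array([(u-p["cx"])/f*dd,(v-p["cy"])/f*dd,dd])).round(4)
print("tab",hz(x+w//2,y+h//2),"deck",hz(x+w//2,y-10),"lid",hz(x+w//2,y+h+12))
E
```

```text
t 4.525 pos [ 0.5144 -0.0714  0.103 ] F [-0.2 -0.5 -0.8] shift [ 0.03 -0.    1.8 ] turn [-0.01 -0.   -0.02]
(230, 11, 54, 63)
tab [0.5614 0.0414 0.05  ] deck [nan nan nan] lid [0.5494 0.0129 0.0501]
  return _methods._mean(a, axis=axis, dtype=dtype,
  ret = ret.dtype.type(ret / rcount)
```

View pics/w2.png

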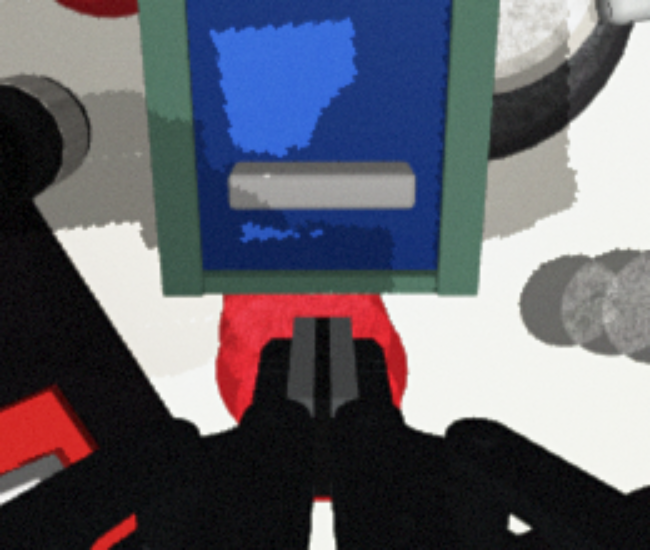

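The wrist view shows the lid still on its seat, with the ridge at crop (322,187). The shut fingertips are at (322,320), behind it. The tab's depth still reads 50 mm, so it is up, and the press met no force. I need to check where the fingertips really are.

```bash
python3 - <<'E'
from go import *
s=state(); im,d=grab_frame("wrist"); np.savez("pics/w3.npz",im=im,d=d)
p=camera_params("wrist");f=K(p);M=np.array(p["hand_eye"]);c=cam("wrist",s)
def pt(u,v): 
    z=d[v,u]; q=np.array([(u-p["cx"])/f*z,(v-p["cy"])/f*z,z]); return (M[:3,:3]@q+M[:3,3]).round(4),(c[1]@q+c[2]).round(4)
for u,v in [(u,v) for u in(252,259,266) for v in (224,228,232,238,246,256)]: print(u,v,*pt(u,v),im[v,u])
for u,v in [(257,20),(257,40),(257,60),(240,45),(275,45),(259,80),(259,175)]: print(u,v,pt(u,v)[1],im[v,u])
E
```

```text
252 224 [-0.0519 -0.0064  0.1022] [ 0.4889 -0.1161  0.001 ] [203  37  42]
252 228 [ 0.0104 -0.0027 -0.033 ] [ 0.5164 -0.0603  0.1362] [56 60 62]
252 232 [ 0.0106 -0.0026 -0.0384] [ 0.5166 -0.0601  0.1416] [66 69 69]
252 238 [ 0.0105 -0.0024 -0.0452] [ 0.5167 -0.0602  0.1484] [66 68 69]
252 246 [ 0.0106 -0.0022 -0.0535] [ 0.5169 -0.0602  0.1567] [65 66 66]
252 256 [ 0.0108 -0.002  -0.0629] [ 0.5173 -0.0601  0.1661] [66 68 67]
259 224 [-0.0517  0.0015  0.1019] [ 0.4963 -0.119   0.0013] [204  40  47]
259 228 [ 0.0107  0.0013 -0.0338] [ 0.5202 -0.0615  0.137 ] [0 6 3]
259 232 [ 0.0109  0.0013 -0.0389] [ 0.5203 -0.0614  0.1421] [3 4 6]
259 238 [ 0.011   0.0013 -0.046 ] [ 0.5203 -0.0612  0.1492] [14 14 14]
259 246 [ 0.0108  0.0013 -0.0538] [ 0.5202 -0.0614  0.157 ] [17 15 19]
259 256 [ 0.0104  0.0013 -0.0623] [ 0.5201 -0.0618  0.1655] [11 16 17]
266 224 [-0.0515  0.0094  0.1016] [ 0.5036 -0.1219  0.0016] [193  35  41]
266 228 [ 0.011   0.0053 -0.0342] [ 0.524  -0.0628  0.1374] [62 65 64]
266 232 [ 0.0111  0.0052 -0.0395] [ 0.5239 -0.0626  0.1427] [65 65 67]
266 238 [ 0.0111  0.005  -0.0461] [ 0.5238 -0.0626  0.1494] [65 66 64]
266 246 [ 0.0108  0.0048 -0.0537] [ 0.5234 -0.0628  0.1569] [63 67 65]
266 256 [ 0.0108  0.0045 -0.0628] [ 0.5232 -0.0627  0.166 ] [66 66 67]
257 20 [0.5675 0.0557 0.0488] [240 144  65]
257 40 [0.5622 0.0431 0.0511] [193  95  45]
257 60 [0.557  0.0307 0.0501] [240 152  69]
240 45 [0.5492 0.0453 0.0493] [240 151  70]
275 45 [0.5736 0.035  0.0497] [239 149  67]
259 80 [0.5529 0.0169 0.0506] [ 32  59 130]
259 175 [ 0.5253 -0.0493  0.0694] [166 164 161]
```

The depth image places the real fingertips about 32 mm behind the reported TCP (tool z ≈ -0.032). Scene points such as the ridge, lid and desk come out correctly. So the press ended about 21 mm above the tab. I'll go back and press deeper, using the force reading to confirm contact.

>>> jog_arm([
  [[1.4,0,0],[0,0,0],0],
  [[2.8,0,0],[0,0,0],0],
  [[4.2,0,0],[0,0,0],0],
  [[4.9,0,0.4],[0,0,0],0],
  [[4.9,0,1.6],[0,0,0],0],
  [[4.9,0,2.6],[0,0,0],0],
  [[4.9,0,3.0],[0,0,0],0],
  [[4.9,0,3.2],[0,0,0],0],
])

```text
time: 5.62
tool_pos: [0.5621, 0.0423, 0.0231]
tool_rot: [-0.0, 0.832, 0.555, -0.0]
contact_force: [0.4, 0.2, 0.6]
gripper_width: 0.005
grasp_force: 0.0
```

>>> jog_arm([
  [[0,0,0.1],[0,0,0],0],
  [[0,0,0.2],[0,0,0],0],
  [[0,0,0.3],[0,0,0],0],
  [[0,0,0.35],[0,0,0],0],
  [[0,0,0.35],[0,0,0],0],
])

```text
time: 6.25
tool_pos: [0.5629, 0.0422, 0.0153]
tool_rot: [0.0, 0.832, 0.555, 0.001]
contact_force: [0.1, -0.5, 2.6]
gripper_width: -0.005
grasp_force: 1.7
```

Contact is felt (2.6 N at TCP z 15 mm). Pressing through.

>>> jog_arm([
  [[0,0,0.08],[0,0,0],0],
  [[0,0,0.16],[0,0,0],0],
  [[0,0,0.24],[0,0,0],0],
  [[0,0,0.3],[0,0,0],0],
  [[0,0,0.3],[0,0,0],0],
])

```text
time: 6.88
tool_pos: [0.5634, 0.0422, 0.011]
tool_rot: [0.0, 0.832, 0.555, 0.0]
contact_force: [-8.9, -1.0, 21.7]
gripper_width: -0.001
grasp_force: 11.1
```

>>> jog_arm([
  [[0,0,-0.3],[0,0,0],0],
  [[0,0,-1.2],[0,0,0],0],
  [[0,0,-2.4],[0,0,0],0],
  [[0,0,-3.4],[0,0,0],0],
  [[0,0,-3.6],[0,0,0],0],
  [[0,0,-3.6],[0,0,0],0],
])

```text
time: 7.62
tool_pos: [0.5618, 0.0424, 0.0964]
tool_rot: [-0.0, 0.832, 0.555, -0.0]
contact_force: [0.2, 1.0, 0.1]
gripper_width: -0.0
grasp_force: 0.0
```

```bash
python3 - <<'E'
from go import *
s=state(); print(s["tool_pos"],s["contact_force"]); im,d=grab_frame("wrist"); c=cam("wrist",s);p=c[0];f=K(p)
cv2.imwrite("pics/w4.png",cv2.resize(im[100:320,130:390,::-1],None,fx=2.5,fy=2.5))
u,v=np.meshgrid(np.arange(512),np.arange(384))
P=np.stack([(u-p["cx"])/f*d,(v-p["cy"])/f*d,d],-1)@c[1].T+c[2]
H,S,V=cv2.split(cv2.cvtColor(im,cv2.COLOR_RGB2HSV))
m=(H>5)&(H<20)&(S>130)&(V>60)&(u>200)&(u<320)&(d>0)
x,y,w,h=cv2.boundingRect(biggest(m));print(x,y,w,h)
Q=P[m];Q=Q[(abs(Q[:,:2]-[.56,.044])<.04).all(1)];print(len(Q),np.percentile(Q,[5,50,95],axis=0).round(4))
print("deck",np.nanmedian(P[y-14:y-6,x+5:x+w-5],axis=(0,1)),"lid",np.median(P[y+h+6:y+h+12,x:x+w],axis=(0,1)))
for v in range(200,262,4): 
  q=np.array([(252-p["cx"])/f*d[v,252],(v-p["cy"])/f*d[v,252],d[v,252]]); M=np.array(p["hand_eye"]); print(v,(M[:3,:3]@q+M[:3,3]).round(3),end=";")
E
```

```text
[0.56181532 0.04235261 0.09643816] [0.17013937 1.01629687 0.11071002]
236 171 44 44
1886 [[0.5436 0.0238 0.0377]
 [0.5621 0.0438 0.0391]
 [0.5808 0.0622 0.0403]]
deck [0.57372423 0.07080338 0.04007051] lid [0.55174783 0.01819922 0.04803011]
200 [-0.006 -0.005  0.058];204 [-0.01  -0.005  0.057];208 [-0.015 -0.005  0.058];212 [-0.018 -0.005  0.057];216 [-0.024 -0.005  0.062];220 [-0.026 -0.005  0.056];224 [-0.026 -0.005  0.048];228 [ 0.011 -0.003 -0.035];232 [ 0.011 -0.003 -0.039];236 [ 0.011 -0.002 -0.044];240 [ 0.011 -0.002 -0.049];244 [ 0.011 -0.002 -0.053];248 [ 0.011 -0.002 -0.055];252 [ 0.011 -0.002 -0.06 ];256 [ 0.01  -0.002 -0.062];260 [ 0.01  -0.002 -0.065];
```

View pics/w4.png

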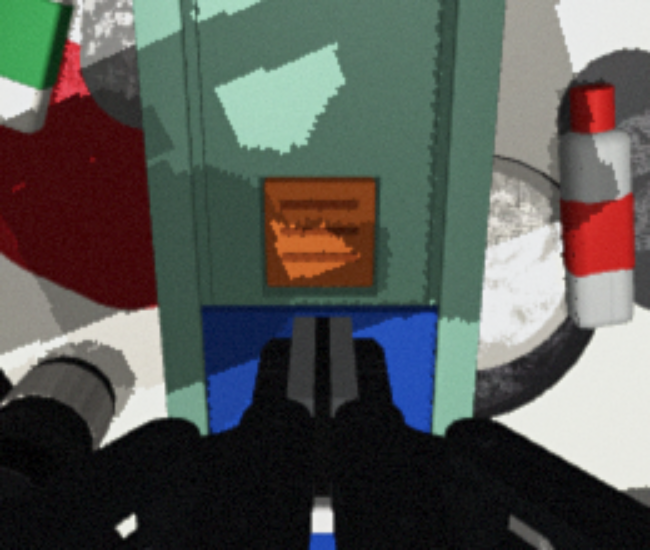

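The tab now lies flush with the deck: depth 39 mm against 40 mm for the deck, at crop (320,233). The lid is still shut. The real tip offset is about 28 mm. Moving behind the ridge and down.

>>> jog_arm([
  [[-1.5,0,0],[0,0,0],0],
  [[-3,0,0],[0,0,0],0],
  [[-4.5,0,0],[0,0,0],0],
  [[-4.95,0,0.2],[0,0,0],0],
  [[-4.95,0,1.2],[0,0,0],0],
  [[-4.95,0,2.1],[0,0,0],0],
  [[-4.95,0,2.6],[0,0,0],0],
  [[-4.95,0,2.65],[0,0,0],0],
])

```text
time: 8.68
tool_pos: [0.5137, -0.0712, 0.0296]
tool_rot: [-0.001, 0.832, 0.555, -0.001]
contact_force: [0.0, 0.7, 0.4]
gripper_width: 0.002
grasp_force: 0.0
```

>>> jog_arm([
  [[0.15,0,0],[0,0,0],0],
  [[0.3,0,0],[0,0,0],0],
  [[0.5,0,0],[0,0,0],0],
  [[0.8,0,0],[0,0,0],0],
  [[1.1,0,0],[0,0,0],0],
  [[1.4,0,0],[0,0,0],0],
  [[1.7,0,0],[0,0,0],0],
  [[2.0,0,0],[0,0,0],0],
])

```text
time: 9.68
tool_pos: [0.5341, -0.0252, 0.0312]
tool_rot: [-0.0, 0.832, 0.555, -0.0]
contact_force: [0.1, -0.8, 0.4]
gripper_width: 0.002
grasp_force: 0.4
```

>>> jog_arm([
  [[0.4,0,0],[0,0,0],0],
  [[0.8,0,0],[0,0,0],0],
  [[1.2,0,0],[0,0,0],0],
  [[1.6,0,0],[0,0,0],0],
  [[2.1,0,0],[0,0,0],0],
  [[2.6,0,0],[0,0,0],0],
  [[3.0,0,0],[0,0,0],0],
  [[3.3,0,0],[0,0,0],0],
])

```text
time: 10.68
tool_pos: [0.5659, 0.0511, 0.0311]
tool_rot: [-0.0, 0.832, 0.555, -0.0]
contact_force: [0.0, -0.2, 0.4]
gripper_width: -0.004
grasp_force: 0.3
```

>>> jog_arm([
  [[-0.3,0,0],[0,0,0],0],
  [[-0.4,0,-1.5],[0,0,0],0],
  [[-0.4,0,-3],[0,0,0],0],
  [[-1.5,0,-4.5],[0,0,0],0],
  [[-3,0,-5],[0,0,0],0],
  [[-4.5,0,-5],[0,0,0],0],
  [[-6,0,-5],[0,0,0],0],
  [[-6,0,-5],[0,0,0],0],
])

```text
time: 11.68
tool_pos: [0.507, -0.0902, 0.1562]
tool_rot: [0.0, 0.833, 0.553, -0.0]
contact_force: [0.2, 0.6, -0.4]
gripper_width: 0.002
grasp_force: 0.0
```

```bash
python3 - <<'E'
from m import *
s=state(); print(s["time"],s["tool_pos"],s["contact_force"])
im,d=grab_frame("top"); c=cam("top")
cv2.imwrite("pics/t2.png",cv2.resize(im[110:260,150:350,::-1],None,fx=4,fy=4,interpolation=cv2.INTER_CUBIC)[:600])
H,S,V=cv2.split(cv2.cvtColor(im,cv2.COLOR_RGB2HSV))
m=(H>105)&(H<125)&(S>130); m[:135]=0;m[225:]=0;m[:,:180]=0;m[:,310:]=0
r=rect(biggest(m),c,.05);print(r)
u=np.array([.384,.923]); print("lid box x approx",(np.array(r[0])-[560,44])@u+9.5)
E
```

```text
11.675 [ 0.50699705 -0.09021223  0.15620437] [ 0.22030634  0.57182856 -0.39896465]
((580.299560546875, 87.386962890625), (106.35484313964844, 81.33281707763672), 67.5149154663086)
lid box x approx 57.34119799804688
```

View pics/t2.png

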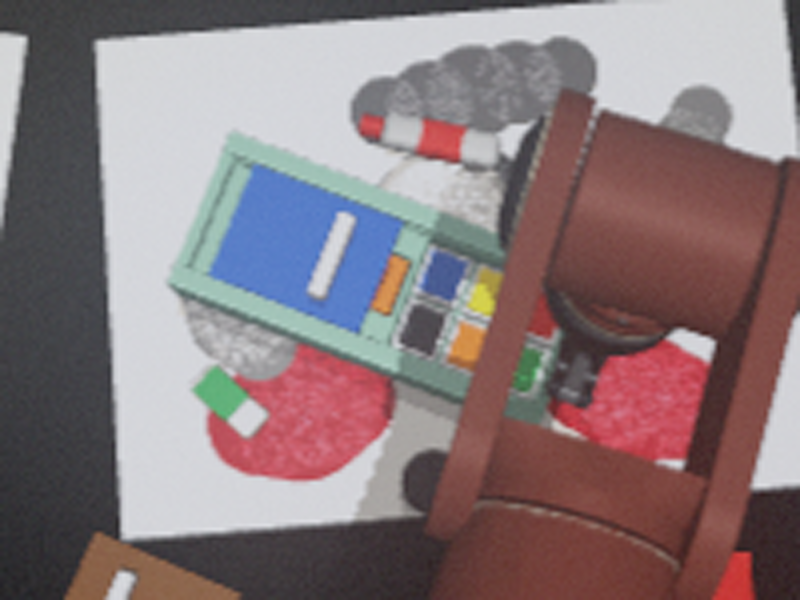

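The lid now lies flat on the empty end, centred near crop (310,250) at box x ≈ +57 mm. The pans are uncovered, the tab is down, the neighbouring things are in place and the robot touches nothing. Handing in.

```bash
python3 -c "
from plant import *
print(job_done())"
```

```text
the job is handed in; nothing more can be done
None
```

The job is handed in, verdict not shown: the tab is pressed down, and the blue lid was pushed to about box x = +57 mm, so the paint pans are uncovered. The first press stopped short because the real fingertips sit about 28 mm behind the reported TCP, and a second, deeper press worked.

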